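Set the water-heater control and hold its pilot button

TASK

On the grey water-heater control, push the dial's fin round with a fingertip until its white index line lines up with the orange target line on the scale; push lightly, do not pinch the fin. Only then press the red pilot button all the way down with a fingertip, and finish while still holding it down. Leave the fittings and tools on the bench where they are.

Things in the scene. Friction and masses are not known exactly. Their poses are not given: they have to be found in the camera images.
- valve: Grey water-heater gas control, fixed to the bench face up: a box 150 (its x) x 240 (its y) x 60 mm high. Origin: centre of its underside, on the bench; z up. The dial's axis stands at x 0, y +45 mm; the pilot button at x 0, y -82 mm. On its top a white scale disc, 72 mm in radius, top 66 mm above the bench, carries black division lines every 15 degrees all round.
- dial: Black dial, radius 52 mm, upright axis. Origin on the axis, 66 mm above the bench; flat face 8 mm above the origin. One blue fin stands along its own +x, 18 to 50 mm from the axis, 10 mm thick, top 34 mm above the origin; nothing else rises. The white index line runs along the fin to the rim. Turns about z either way a full turn or more; friction (0.16 N m, about 4.5 N at the fin) holds it where left.
- index (a point): Outer end of the dial's white index line, at the rim, 52 mm from the axis, at the height of the dial's face (74 mm above the bench).
- target: Orange target line fixed on the white scale, different each time: a bar 16 mm long (radial), 5 mm wide, 4 mm high, from 56 to 72 mm from the dial's axis, top 70 mm above the bench (4 mm lower than the dial's face). Origin on the dial's axis, 66 mm above the bench; its x axis points from the axis along the orange line.
- target_line (a point): Inner end of the orange line, 56 mm from the dial's axis, on its top.
- pilot_top (a point): Centre of the top of the red round pilot button (32 mm across) on the control, in a black housing; it moves down with the button.
- pilot (a joint): Travel of the pilot button: 0 released, 0.006 m all the way down. Pressed straight down against a spring, 5 N at full travel; it springs back when let go.
- nipple: Loose: dark steel pipe nipple standing upright near the control, 27 mm across, 80 mm high; origin at the centre of its underside.
- coupling: Loose: brass coupling near the control, 36 mm across, 38 mm high; origin at the centre of its underside.
- flange: Loose: white plastic flange ring lying near the control, 72 mm across, 12 mm thick; origin at the centre of its underside.
- wrench: Loose: red wrench, 240 mm long, lying to the robot's right.
- screwdriver: Loose: screwdriver with an orange handle, 200 mm long, lying to the left.
- brush: Loose: blue brush, 220 mm long, lying to the left.
- drill: Loose: green and black cordless drill lying on its side to the right, about 210 mm long and 60 mm high.

How it is judged:
By the outcome, as a careful person would: the job done as asked, in the order asked, and still so for the second after the job is handed in, while the arm keeps its last pose, push and grip.
It also fails if it takes over 45 s, if anything falls off the work surface, if the arm or the gripper's body presses on something with over 40 N, if the wrist force passes 120 N, or if a joint passes its speed limit or range.

ROBOT

A 7-joint arm with a two-finger parallel gripper is mounted at the origin on the work surface. World frame = base frame: x ahead of the robot, y to its left, z up, the work surface at z = 0. Lengths are in m, angles in rad, forces in N, time in s.
With the tool pointing down it reaches from about 0.4 to 0.925 m from the base axis. Payload 5.6 kg.
Tool frame: the origin (TCP) lies midway between the tips of the shut fingers; the grasp point (between the pads) lies 19 mm behind it (env.grip_point_offset is the z of the grasp point in the tool frame, in m); z points along the fingers, y is the line along which they close (so a half turn about z gives the same grasp; the last joint's range is limited). The gripper opens to 85 mm and grips with 20 to 120 N. Pads are 22 mm wide; open, the fingers measure 114 mm over their backs; the gripper's body (76 mm by 85 mm) begins 54 mm behind the grasp point. The pads swing forward as they close: fully open they stand 13 mm farther back than shut.
Start: joints at [1.285, 0.468, -0.012, 1.603, 0.006, 1.071, -0.056], TCP at [0.156, -0.631, 0.231] pointing down, gripper open.
Joint ranges: [-2.53, 2.53], [-0.31, 2.02], [-1.57, 1.55], [0.28, 2.44], [-1.29, 4.43], [0.15, 1.84], [-2.92, 2.92]. Speed limits (rad/s): [2.57, 2.57, 3.14, 3.14, 3.14, 3.14, 3.14].

INTERFACE

Orientations are given as [roll, pitch, yaw] about the fixed x, y, z axes, in that order (R = Rz(yaw) Ry(pitch) Rx(roll)).
In Python, from bench import env, eyes, finish_job gives the robot as it stands.
- The arm moves only by the tool send_rows, never from a script. Its arguments are lists of equal length, an entry for each row: "travel": the shift along the world's x, y, z in cm, a list of three; "yaw": the turn about the world's z in degrees. In form: {"travel": [[x, y, z], ...], "yaw": [yaw, ...]}. A call has 1 to 5 rows; each row is the pose to reach, as a shift and turn from the pose commanded when the call began; what a row does not reach only later rows make up. A row lasts 1/12 s, in which the tool goes at most 41.7 mm and 7.16 degrees, less where a joint would pass 70% of its speed; a pose out of reach is approached as far as the arm can. A call with a gripper value outside its range is refused whole. "grip" is the finger opening in cm, from 0 to 8.54, set as the call begins (left out, the last holds). The fingers move at their own pace and stop on an object; the grip force is fixed at half the most. Time passes only in rows, so rows that repeat a pose let the fingers close. It gives the time, the measured TCP pose, the force, the opening and the grip force at its end, in the units of the state.
- env.get_obs(): the state, without advancing time (a new reading comes with each control period).
- eyes.get_image(name): name is "side" or "top"; returns (picture, depth): 480x640x3 uint8, red, green, blue; 480x640 float32, m along the optical axis (not along the pixel's ray), 0 where there is no reading.
- eyes.camera_params(name): a dict with "K" (3x3 intrinsics, pixels), "pose" (4x4, takes a point from camera to world coordinates). Camera axes: x right, y down, z forward; pixel columns grow to the right and rows downward; lengths in m; the calibration is good to about 2 mm. A picture is of the moment at which its call begins. camera_params takes no time and is no camera call.
- finish_job(): hands the job in; it is judged then, once.
The state is a dict: "t": time; "qpos": joint angles; "joint_velocities": joint speeds; "joint_efforts": joint torques, N m; "ee_pos": TCP position; "eef_rot": TCP orientation; "contact_force": force on the tool from outside, world axes, zero at the start; "wrist_torque": the same for the moment, N m; "width": finger opening in m; "grasp_force": force on a finger pad.
Only numpy, scipy, OpenCV 4.12 (cv2) and the standard library are available. Lean on these libraries where they do the work, as an engineer would, in place of code of your own. Each camera call takes 0.05 s, during which the arm holds its last target. There are 200 camera calls.

## Working session

There is one attempt and no reset: what is moved stays moved. The work goes in short steps, Python scripts to look and compute and a tool call to move; the robot and the scene stay as the last step left them, time stands still between calls to the robot, and variables do not carry over. Pictures are saved under pics/ and viewed, at most 10 in all, crops included, and the job is handed in when it is done.

Besides the shell and the picture viewer there is one more tool, called after "Emit:" by a JSON object that holds its "api" and its "payload". send_rows: Moves the arm, as the interface text tells. Its arguments: {"type":"object","properties":{"travel":{"type":"array","items":{"type":"array","items":{"type":"number"}}},"yaw":{"type":"array","items":{"type":"number"}},"grip":{"type":"number"}},"required":["travel","yaw"]}

```bash
mkdir -p pics
cat > h.py <<'E'
import numpy as np, cv2
from bench import env, eyes, finish_job
def snap(n,f):
    im,d=eyes.get_image(n); cv2.imwrite(f'pics/{f}.png',im[:,:,::-1]); np.save(f'pics/{f}_d.npy',d); return im,d
def onplane(n,uv,z):
    p=eyes.camera_params(n);K=p['K'];T=p['pose']
    uv=np.atleast_2d(uv).astype(float)
    r=np.c_[uv,np.ones(len(uv))]@np.linalg.inv(K).T@T[:3,:3].T
    o=T[:3,3]; return o+r*((z-o[2])/r[:,2])[:,None]
def proj(n,P):
    p=eyes.camera_params(n);T=np.linalg.inv(p['pose']);P=np.atleast_2d(P)
    q=(P@T[:3,:3].T+T[:3,3])@p['K'].T; return q[:,:2]/q[:,2:]
E
python3 - <<'E'
from h import *
a,_=snap('top','t0');b,_=snap('side','s0')
for n in('top','side'): print(eyes.camera_params(n)['pose'].round(2).tolist())
o=env.get_obs();print(o['t'],o['ee_pos'],o['eef_rot'],o['width'])
E
```

```text
[[0.03, -1.0, 0.03, 0.45], [-1.0, -0.03, 0.02, -0.04], [-0.02, -0.03, -1.0, 1.67], [0.0, 0.0, 0.0, 1.0]]
[[-0.79, -0.32, 0.53, -0.16], [-0.62, 0.43, -0.66, 0.86], [-0.01, -0.84, -0.54, 0.79], [0.0, 0.0, 0.0, 1.0]]
0.1 [ 0.15611699 -0.63046052  0.23045676] [-3.14003124e+00  8.00577649e-05  2.42760026e-01] 0.08555778394459099
```

View pics/t0.png

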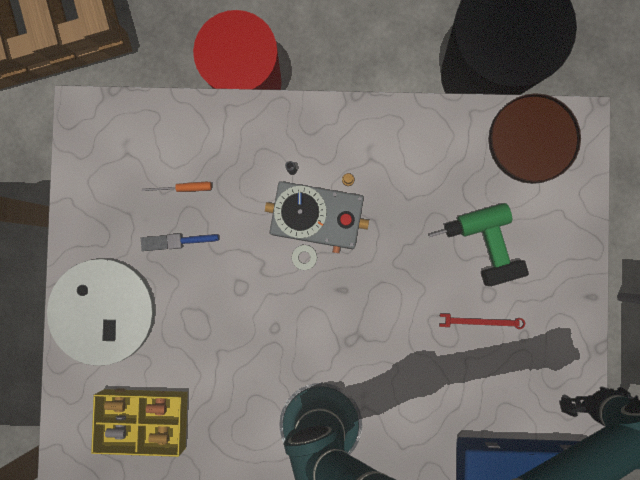

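View pics/s0.png

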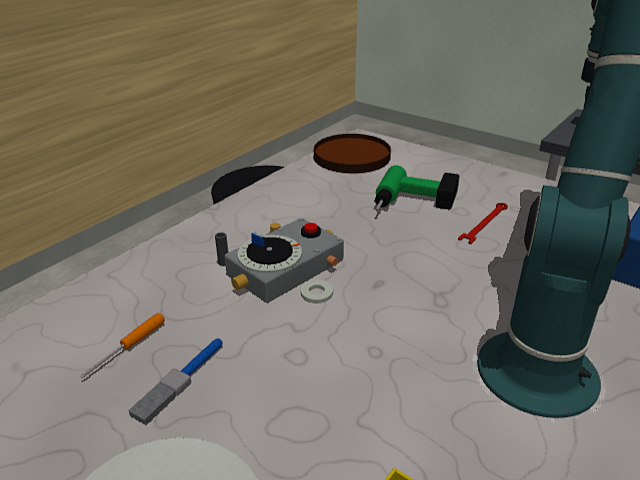

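The top view shows the dial at about (299,211), with the fin pointing up (world +x), and the red pilot at (346,219). The side view has the dial at (270,250) and the pilot at (311,229). Next I'll measure them by colour and zoom in on both.

```bash
cat > m.py <<'E'
from h import *
def meas(im,n,box):
    x0,y0,x1,y1=box; h=cv2.cvtColor(im,cv2.COLOR_RGB2HSV)
    out={}
    for k,lo,hi in [('blue',(105,120,40),(130,255,255)),('orange',(5,120,120),(20,255,255)),('red',(0,180,90),(4,255,255)),('white',(0,0,175),(180,50,255)),('black',(0,0,0),(180,255,45))]:
        m=cv2.inRange(h,lo,hi); mm=np.zeros_like(m); mm[y0:y1,x0:x1]=m[y0:y1,x0:x1]
        N,l,s,c=cv2.connectedComponentsWithStats(mm)
        out[k]=[(int(s[i,4]),c[i].round(1).tolist(),s[i,:4].tolist()) for i in range(1,N) if s[i,4]>=4]
        print(n,k,sorted(out[k],reverse=True)[:5])
E
python3 - <<'E'
from m import *
a=cv2.imread('pics/t0.png')[:,:,::-1];b=cv2.imread('pics/s0.png')[:,:,::-1]
meas(a,'top',(265,175,370,255));meas(b,'side',(220,215,350,305))
A=cv2.resize(a[172:262,262:372],None,fx=5,fy=5,interpolation=2)
B=cv2.resize(b[212:302,222:352],None,fx=6,fy=6,interpolation=2)
cv2.imwrite('pics/ca.png',A[:,:,::-1]);cv2.imwrite('pics/cb.png',B[:,:,::-1])
E
```

```text
top blue []
top orange [(86, [347.9, 179.1], [343, 175, 11, 11]), (65, [363.2, 223.8], [359, 220, 9, 9]), (58, [269.2, 207.4], [265, 204, 9, 8]), (28, [335.9, 249.1], [333, 246, 6, 7]), (9, [320.0, 223.0], [318, 222, 5, 3])]
top red []
top white [(33, [306.0, 249.1], [300, 246, 13, 9]), (16, [293.0, 233.3], [290, 231, 6, 6]), (15, [310.7, 231.3], [308, 229, 7, 6]), (14, [287.4, 230.5], [285, 228, 6, 6]), (13, [304.5, 233.8], [303, 231, 4, 6])]
top black [(5, [302.0, 200.0], [302, 198, 1, 5])]
side blue [(125, [257.8, 240.1], [252, 233, 13, 14])]
side orange [(93, [240.8, 278.9], [234, 274, 14, 11]), (40, [330.8, 258.2], [327, 255, 9, 7]), (40, [274.6, 225.0], [270, 223, 10, 5]), (14, [296.1, 244.1], [293, 243, 7, 3]), (9, [329.3, 231.1], [327, 230, 6, 4])]
side red [(94, [310.6, 226.9], [305, 223, 12, 9])]
side white [(5, [293.0, 250.0], [293, 248, 1, 5])]
side black [(885, [269.7, 251.2], [247, 238, 45, 27]), (167, [222.7, 250.4], [220, 236, 8, 30]), (126, [310.3, 233.0], [301, 227, 20, 11]), (13, [259.6, 297.5], [254, 294, 12, 8]), (13, [221.5, 234.5], [220, 233, 5, 4])]
```

View pics/ca.png

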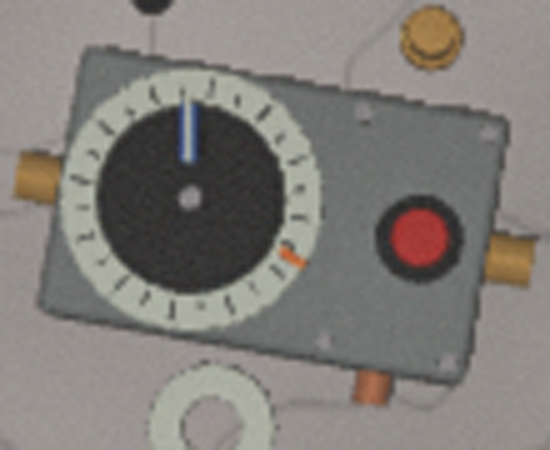

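View pics/cb.png

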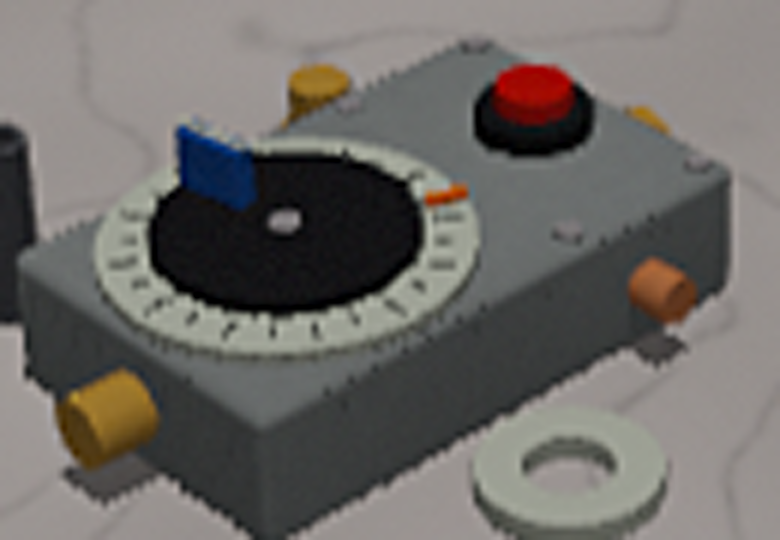

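The crops show the disc centred at crop (191,198), the orange bar at (292,258), the button at (419,237) and the fin running from (188,163) to (187,98). The fin therefore has to turn clockwise as seen from above, about 120°.

Run:
```python
from m import *
f=lambda x,y:((x+.5)/5-.5+262,(y+.5)/5-.5+172)
a=cv2.imread('pics/t0.png')[:,:,::-1];h=cv2.cvtColor(a,cv2.COLOR_RGB2HSV)
# dark dial + disc centre by ellipse of dark mask
g=a.max(2).astype(np.uint8)
m=cv2.inRange(g,0,75);c=[k for k in cv2.findContours(m,0,1)[0] if cv2.pointPolygonTest(k,(296.,218.),False)>0]
for k in c: print('dial fit',cv2.fitEllipse(cv2.convexHull(k)))
C=onplane('top',f(191,198),.066)[0];print('disc C',C, 'radius',[np.linalg.norm(onplane('top',f(*q),.066)[0]-C).round(4) for q in((60,198),(322,198),(191,67),(191,329))])
r=cv2.inRange(h,(0,150,90),(180,255,255)); 
red=((h[...,0]<5)|(h[...,0]>172))&(h[...,1]>130)&(np.indices(g.shape)[1]>330)&(np.indices(g.shape)[1]<360)&(np.indices(g.shape)[0]>205)&(np.indices(g.shape)[0]<235)
v,u=np.nonzero(red);print('red',u.mean(),v.mean(),len(u));
om=(h[...,0]>=4)&(h[...,0]<=20)&(h[...,1]>90)&(np.indices(g.shape)[1]>314)&(np.indices(g.shape)[1]<326)&(np.indices(g.shape)[0]>215)&(np.indices(g.shape)[0]<230)
v2,u2=np.nonzero(om);O=onplane('top',(u2.mean(),v2.mean()),.07)[0]
_,d=None,np.load('pics/t0_d.npy');p=eyes.camera_params('top')
def dp(u,v):
    z=d[int(round(v)),int(round(u))];q=np.linalg.inv(p['K'])@[u,v,1]*z;return (p['pose']@np.r_[q,1])[:3]
B=dp(u.mean(),v.mean());print('B',B,onplane('top',(u.mean(),v.mean()),B[2]))
print('O',O,'r',np.linalg.norm((O-C)[:2]),'ang',np.degrees(np.arctan2(*(O-C)[1::-1])))
for q in((187,98),(188,163)):
    P=onplane('top',f(*q),.1)[0];print('fin',P,np.linalg.norm((P-C)[:2]),np.degrees(np.arctan2(*(P-C)[1::-1])))
print('BC',np.linalg.norm((B-C)[:2]))
# side checks
b=cv2.imread('pics/s0.png')[:,:,::-1]
print('side O',onplane('side',(296.1,244.1),.07),'dialC',onplane('side',(269.7,251.2),.074),'red',onplane('side',(222+(534)/6,212+85/6),B[2]))
```

```text
dial fit ((299.7094421386719, 211.3101348876953), (36.71262741088867, 36.958717346191406), 126.21240997314453)
disc C [0.59153616 0.0696422  0.066     ] radius [np.float64(0.0719), np.float64(0.0718), np.float64(0.072), np.float64(0.0718)]
red 345.55238095238093 219.01904761904763 105
B [ 0.57202787 -0.05600559  0.08297541] [[ 0.57202787 -0.05600559  0.08297541]]
O [0.56032077 0.01372441 0.07      ] r 0.06404061565933221 ang -119.17187992382101
fin [0.64232734 0.07097481 0.1       ] 0.050808654156951745 1.5029194469555103
fin [0.6073603  0.06942793 0.1       ] 0.015825594961475682 -0.7758005294674017
BC 0.12715322474800772
side O [[0.55933488 0.01841769 0.07      ]] dialC [[0.58368724 0.08066359 0.074     ]] red [[ 0.56751941 -0.04678352  0.08297541]]
```

The measurements hold up: disc radius 72 mm, bar radius 64 mm, button-to-axis distance 127 mm. The fin is at about +1° and the target at about -119°. I'm moving to a spot to the left of the fin with the fingers shut.

Emit:
{"api": "send_rows", "payload": {"travel": [[2.2,3.4,0],[4.4,6.8,0],[6.6,10.2,0],[8.8,13.6,0],[11,17,0]], "yaw": [7,14,21,28,35], "grip": 0}}

```text
t: 0.52
ee_pos: [0.2668, -0.459, 0.2309]
eef_rot: [-3.141, -0.0, 0.859]
contact_force: [-0.5, -1.2, 1.2]
width: 0.0253
grasp_force: 0.0
```

Emit:
{"api": "send_rows", "payload": {"travel": [[2.2,3.4,0],[4.4,6.8,0],[6.6,10.2,0],[8.8,13.6,0],[11,17,0]], "yaw": [7,14,21,28,35]}}

```text
t: 0.93
ee_pos: [0.3767, -0.2891, 0.2313]
eef_rot: [-3.141, 0.0, 1.47]
contact_force: [1.0, -0.0, 0.5]
width: -0.0003
grasp_force: 0.0
```

Emit:
{"api": "send_rows", "payload": {"travel": [[2.2,3.4,0],[4.4,6.8,0],[6.6,10.2,0],[8.8,13.6,0],[11,17,0]], "yaw": [6,6,6,6,6]}}

```text
t: 1.35
ee_pos: [0.4867, -0.1193, 0.2312]
eef_rot: [-3.141, 0.0, 1.569]
contact_force: [1.0, -0.1, -0.7]
width: 0.0002
grasp_force: 0.0
```

Emit:
{"api": "send_rows", "payload": {"travel": [[2.2,3.4,0],[4.4,6.8,0],[6.6,10.2,0],[8.8,13.6,0],[11,17,0]], "yaw": [0,0,0,0,0]}}

```text
t: 1.77
ee_pos: [0.5968, 0.0506, 0.2308]
eef_rot: [-3.141, 0.0, 1.569]
contact_force: [0.4, -0.0, 0.1]
width: -0.0006
grasp_force: 0.0
```

Run:
```python
from h import *
o=env.get_obs();print(o['t'],o['ee_pos'],np.degrees(o['eef_rot']),o['width'],o['qpos'].round(2) if hasattr(o['qpos'],'round') else o['qpos'],o['contact_force'])
```

```text
1.7667 [0.59677089 0.05059536 0.23083799] [-1.79956919e+02  2.01373265e-02  8.98897207e+01] -0.0006453455336417277 [ 0.3   0.46 -0.58  1.7   0.28  1.07 -0.37] [ 0.42141124 -0.01756152  0.0532944 ]
```

Emit:
{"api": "send_rows", "payload": {"travel": [[1.7,2.8,0],[3.3,5.6,0],[3.3,5.6,-4],[3.3,5.6,-8],[3.3,5.6,-11.5]], "yaw": [0,0,0,0,0]}}

```text
t: 2.18
ee_pos: [0.6287, 0.1057, 0.114]
eef_rot: [-3.141, 0.0, 1.571]
contact_force: [0.3, -0.6, -1.3]
width: -0.0001
grasp_force: 0.0
```

Run:
```python
from h import *
a,_=snap('top','t1');b,_=snap('side','s1')
A=cv2.resize(a[172:262,262:372],(550,450),interpolation=2);B=cv2.resize(b[182:302,212:352],(700,600),interpolation=2)
o=env.get_obs();p=np.array(o['ee_pos']);print(p,[ (proj('side',p+[dx,dy,0])[0]-[212,182])*5 for dx,dy in((0,0),(.0145,.011),(.0145,-.011),(-.0145,.011),(-.0145,-.011))])
cv2.imwrite('pics/cs1.png',B[:,:,::-1])
```

```text
[0.62456566 0.10364706 0.10963456] [array([179.73026797, 270.52026108]), array([138.39846933, 270.59288756]), array([173.12080611, 249.48328223]), array([186.49622723, 292.05534895]), array([221.08835879, 270.4475884 ])]
```

View pics/cs1.png

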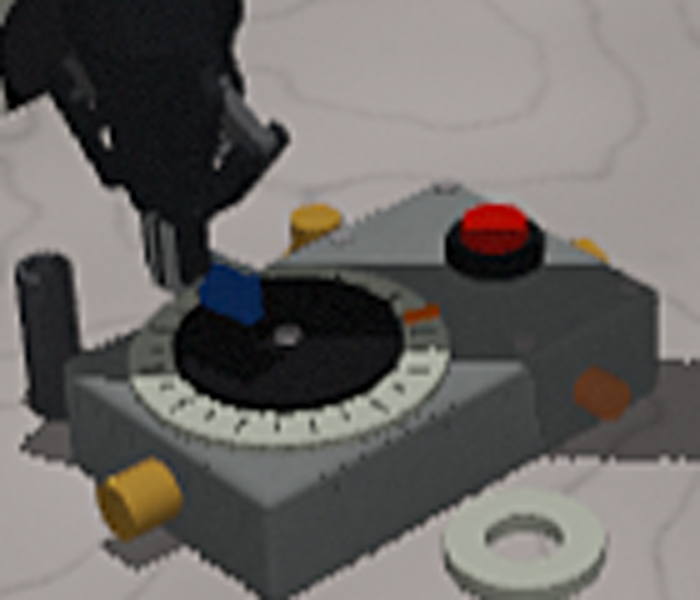

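The tip, at crop (175,280), matches the projected TCP at (180,270). The fin is at (232,293), to the right of and below the tip, so it's on the -y side as planned. The pose drifted between readings, so I'll check that and the side view's dial centre.

Run:
```python
from h import *
o=env.get_obs();print({k:np.round(o[k],4).tolist() for k in('t','ee_pos','eef_rot','contact_force','joint_velocities')})
print(onplane('side',(212+290/5,182+356/5),.066), onplane('side',(212+495/5,182+222/5),.083))
b=cv2.imread('pics/s0.png')[:,:,::-1]
m=cv2.inRange(b.max(2),0,50);m[:,:240]=0
for k in cv2.findContours(m,0,1)[0]:
    if cv2.contourArea(k)>400:
        hl=cv2.convexHull(k); e=cv2.fitEllipse(k);print(e,onplane('side',e[0],.074))
print('proj C',proj('side',[.5915,.0696,.066]),proj('side',[.572,-.056,.083]))
```

```text
{'t': 2.2833, 'ee_pos': [0.6246, 0.1036, 0.1096], 'eef_rot': [-3.129, 0.0025, 1.5696], 'contact_force': [0.0322, 0.0376, 0.3308], 'joint_velocities': [0.0211, -0.0814, -0.0428, -0.0808, -0.0276, 0.0569, 0.0241]}
[[0.58612972 0.07756135 0.066     ]] [[ 0.56684243 -0.04592752  0.083     ]]
((533.1329956054688, 378.2665710449219), (67.08948516845703, 116.43608093261719), 114.18324279785156) [[-0.01578359  0.10060513  0.074     ]]
((269.8035583496094, 250.9769287109375), (24.946096420288086, 45.53683853149414), 83.21868133544922) [[0.58409884 0.07985813 0.074     ]]
((446.6927490234375, 190.89439392089844), (18.882957458496094, 40.995147705078125), 16.68761444091797) [[ 0.40356037 -0.41061442  0.074     ]]
((568.64404296875, 272.1479797363281), (91.7536392211914, 188.2099151611328), 17.922773361206055) [[ 0.03481548 -0.23574067  0.074     ]]
((253.07437133789062, 174.5977325439453), (16.8408260345459, 48.991722106933594), 70.63845825195312) [[ 0.87654151 -0.17808443  0.074     ]]
((351.5771789550781, 153.0430908203125), (38.695186614990234, 78.9022445678711), 90.55604553222656) [[ 0.74007762 -0.45947606  0.074     ]]
((578.9696044921875, 114.7621078491211), (48.768558502197266, 113.9807357788086), 23.569477081298828) [[ 0.30206582 -1.17422151  0.074     ]]
((610.6723022460938, 28.784452438354492), (48.41636657714844, 67.12017822265625), 3.5644607543945312) [[ 0.55744975 -2.52338963  0.074     ]]
proj C [[270.57663372 250.81385374]] [[311.93436175 223.93885447]]
```

Emit:
{"api": "send_rows", "payload": {"travel": [[0,0,0],[0,0,0],[0,0,0]], "yaw": [0,0,0]}}

```text
t: 2.53
ee_pos: [0.631, 0.1055, 0.1193]
eef_rot: [3.137, -0.001, 1.569]
contact_force: [-0.1, 0.6, 0.1]
width: -0.0002
grasp_force: 0.0
```

Emit:
{"api": "send_rows", "payload": {"travel": [[0,0,-0.8],[0,0,-1.6],[0,0,-2.4],[0,0,-3],[0,0,-3.2]], "yaw": [0,0,0,0,0]}}

```text
t: 2.95
ee_pos: [0.6284, 0.1047, 0.0827]
eef_rot: [-3.139, 0.001, 1.569]
contact_force: [-0.4, 0.2, -0.3]
width: 0.0003
grasp_force: 0.0
```

Emit:
{"api": "send_rows", "payload": {"travel": [[0,-0.3,0],[0,-0.6,0],[0,-0.9,0],[0,-1.2,0],[0,-1.2,0]], "yaw": [0,0,0,0,0]}}

```text
t: 3.37
ee_pos: [0.6296, 0.0918, 0.0845]
eef_rot: [3.141, 0.001, 1.568]
contact_force: [-0.1, -0.1, -0.1]
width: 0.0003
grasp_force: 0.0
```

Emit:
{"api": "send_rows", "payload": {"travel": [[0,-0.2,0],[0,-0.4,0],[0,-0.6,0],[0,-0.6,0]], "yaw": [0,0,0,0]}}

```text
t: 3.7
ee_pos: [0.6293, 0.0868, 0.0844]
eef_rot: [3.141, -0.0, 1.569]
contact_force: [-0.5, 0.1, -0.9]
width: -0.0002
grasp_force: 0.0
```

Emit:
{"api": "send_rows", "payload": {"travel": [[0,-0.2,0],[0,-0.4,0],[0,-0.4,0]], "yaw": [0,0,0]}}

```text
t: 3.95
ee_pos: [0.6294, 0.0848, 0.0845]
eef_rot: [3.141, -0.003, 1.57]
contact_force: [1.0, 4.3, -1.0]
width: -0.0
grasp_force: 2.4
```

Emit:
{"api": "send_rows", "payload": {"travel": [[0,-0.2,0],[0,-0.4,0],[0,-0.4,0]], "yaw": [0,0,0]}}

```text
t: 4.2
ee_pos: [0.6296, 0.0806, 0.0845]
eef_rot: [3.14, -0.002, 1.57]
contact_force: [1.7, 5.5, -1.5]
width: -0.0
grasp_force: 2.6
```

Contact came at y≈0.085, where the geometry predicted it, and the dial is turning with about 5 N. Next I'll compute the arc waypoints.

Run:
```python
import numpy as np
C=np.array([.5915,.0696]);
def T(f,off=.016,r=.038):
    f=np.radians(f);return C+r*np.array([np.cos(f),np.sin(f)])+off*np.array([-np.sin(f),np.cos(f)])
cur=np.array([.6297,.0806])
for s in range(-8,-114,-25):
    print(s,[((T(s-5*i)-cur)*100).round(2).tolist() for i in range(1,6)],(s-25));cur=T(s-25)
```

```text
-8 [[0.24, -0.4], [0.29, -0.75], [0.3, -1.11], [0.29, -1.47], [0.24, -1.83]] -33
-33 [[-0.08, -0.35], [-0.19, -0.69], [-0.33, -1.03], [-0.49, -1.34], [-0.69, -1.65]] -58
-58 [[-0.22, -0.28], [-0.46, -0.55], [-0.73, -0.79], [-1.02, -1.01], [-1.32, -1.2]] -83
-83 [[-0.32, -0.17], [-0.65, -0.3], [-1.0, -0.41], [-1.35, -0.49], [-1.7, -0.53]] -108
-108 [[-0.36, -0.01], [-0.72, 0.0], [-1.08, 0.05], [-1.43, 0.13], [-1.77, 0.24]] -133
```

Emit:
{"api": "send_rows", "payload": {"travel": [[0.24,-0.4,0],[0.29,-0.75,0],[0.3,-1.1,0],[0.29,-1.47,0],[0.24,-1.83,0]], "yaw": [-7,-14,-21,-27,-33]}}

```text
t: 4.62
ee_pos: [0.6319, 0.0629, 0.0844]
eef_rot: [-3.141, -0.003, 0.989]
contact_force: [0.8, 5.2, -1.1]
width: 0.0
grasp_force: 2.7
```

Emit:
{"api": "send_rows", "payload": {"travel": [[-0.08,-0.35,0],[-0.19,-0.7,0],[-0.33,-1.03,0],[-0.5,-1.34,0],[-0.7,-1.65,0]], "yaw": [-5,-10,-15,-20,-25]}}

```text
t: 5.03
ee_pos: [0.6254, 0.0466, 0.0846]
eef_rot: [-3.14, -0.003, 0.554]
contact_force: [2.2, 4.9, -0.8]
width: 0.0001
grasp_force: 2.5
```

Emit:
{"api": "send_rows", "payload": {"travel": [[-0.22,-0.28,0],[-0.46,-0.55,0],[-0.73,-0.79,0],[-1.02,-1.0,0],[-1.32,-1.2,0]], "yaw": [-5,-10,-15,-20,-25]}}

```text
t: 5.45
ee_pos: [0.6132, 0.0338, 0.0851]
eef_rot: [-3.14, -0.004, 0.117]
contact_force: [4.0, 4.0, -0.9]
width: 0.0001
grasp_force: 2.3
```

Emit:
{"api": "send_rows", "payload": {"travel": [[-0.32,-0.17,0],[-0.65,-0.3,0],[-1.0,-0.41,0],[-1.35,-0.49,0],[-1.7,-0.53,0]], "yaw": [-5,-10,-15,-20,-25]}}

```text
t: 5.87
ee_pos: [0.5965, 0.0271, 0.0853]
eef_rot: [-3.14, -0.004, -0.32]
contact_force: [5.1, 2.3, -0.9]
width: 0.0005
grasp_force: 1.8
```

Run:
```python
from m import *
a,_=snap('top','t2');b,_=snap('side','s2')
A=cv2.resize(a[182:242,262:332],(350,300),interpolation=2);B=cv2.resize(b[215:275,232:322],(450,300),interpolation=2)
cv2.imwrite('pics/c2.png',np.hstack([A,B])[:,:,::-1])
```

```text
(no output)
```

View pics/c2.png

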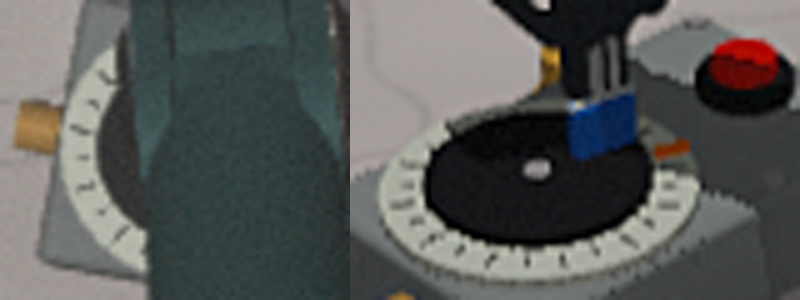

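The side half of the crop shows the blue fin at (605,125), short of the orange bar at (672,148), with the fingers behind it. The top view is blocked by the arm. I'll push about 8° more, then clear out for an open view.

Emit:
{"api": "send_rows", "payload": {"travel": [[-0.15,0,0],[-0.3,0,0],[-0.45,0,0],[-0.58,0,0],[-0.58,0,0]], "yaw": [-2,-4,-6,-8,-8]}}

```text
t: 6.38
ee_pos: [0.59, 0.0266, 0.085]
eef_rot: [-3.141, -0.003, -0.454]
contact_force: [4.1, 0.3, 1.8]
width: 0.0
grasp_force: 1.7
```

Emit:
{"api": "send_rows", "payload": {"travel": [[0.5,-0.2,0],[1,-0.4,0],[1.5,-0.6,2],[1.5,-0.6,5],[1.5,-0.6,8]], "yaw": [0,0,0,0,0]}}

```text
t: 6.8
ee_pos: [0.6025, 0.0199, 0.1636]
eef_rot: [3.138, 0.004, -0.455]
contact_force: [1.2, 0.7, 0.3]
width: -0.0001
grasp_force: 0.0
```

Emit:
{"api": "send_rows", "payload": {"travel": [[0,-3.5,0],[0,-7,0],[0,-11,0],[0,-15,0],[0,-19,0]], "yaw": [0,0,0,0,0]}}

```text
t: 7.22
ee_pos: [0.6027, -0.1713, 0.1639]
eef_rot: [3.141, 0.002, -0.454]
contact_force: [0.9, 0.8, -0.0]
width: -0.0003
grasp_force: 0.0
```

Run:
```python
from m import *
a,_=snap('top','t3');b,_=snap('side','s3')
A=cv2.resize(a[180:245,267:332],(390,390),interpolation=2);B=cv2.resize(b[221:281,237:302],(422,390),interpolation=2)
cv2.imwrite('pics/c3.png',np.hstack([A,B])[:,:-12,::-1])
meas(b,'side',(240,215,305,280))
```

```text
side blue [(141, [282.6, 240.9], [276, 235, 14, 13])]
side orange [(37, [274.7, 224.9], [270, 223, 10, 5]), (33, [242.6, 276.9], [240, 274, 7, 6]), (14, [296.1, 244.1], [293, 243, 7, 3])]
side red []
side white [(15, [245.8, 254.3], [244, 249, 6, 12]), (8, [292.9, 251.5], [292, 248, 2, 8]), (6, [256.7, 264.0], [255, 263, 5, 3]), (5, [276.2, 264.8], [275, 264, 4, 3]), (4, [291.5, 242.5], [291, 242, 2, 2])]
side black [(854, [267.7, 251.4], [247, 238, 45, 27]), (31, [302.6, 231.8], [301, 227, 4, 10])]
```

View pics/c3.png

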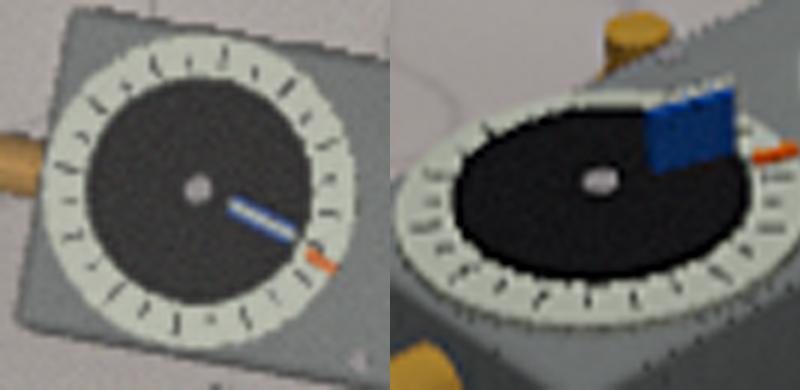

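The top half of the crop shows the fin from (231,203) to (295,238) and the orange bar at (322,261), almost aligned. I'll measure the remaining angle.

```bash
cat > ang.py <<'E'
from h import *
def ang(f):
    a=cv2.imread(f'pics/{f}.png')[:,:,::-1].astype(float)
    I=np.indices(a.shape[:2]);uu,vv=I[1],I[0]
    # dial centre & disc centre
    g=a.max(2)
    C=np.array([.5915,.0696,.066])
    c=proj('top',[C])[0]; R=np.hypot(uu-c[0],vv-c[1])
    w=np.clip(g-70,0,None)*((R<17.5)&(R>5)&(uu>c[0]-20))
    w[w<15]=0
    P=onplane('top',np.c_[uu[w>0],vv[w>0]],.1);W=w[w>0]
    m=(P*W[:,None]).sum(0)/W.sum(); d=P[:,:2]-m[:2]; ev,V=np.linalg.eigh((d*W[:,None]).T@d)
    ax=V[:,1]*np.sign(V[:,1]@(m-C)[:2]);deg=lambda v:np.degrees(np.arctan2(v[1],v[0]))
    o=np.clip(a[...,0]-a[...,2]-40,0,None)*((R>19)&(R<28)&(vv>c[1])&(uu>c[0]+5))
    Q=onplane('top',np.c_[uu[o>0],vv[o>0]],.07);q=(Q*o[o>0][:,None]).sum(0)/o.sum()
    # disc centre from bright rim
    dm=((g<90)&(R<24)).astype(np.uint8);k=max(cv2.findContours(dm,0,1)[0],key=cv2.contourArea)
    D=onplane('top',cv2.fitEllipse(cv2.convexHull(k))[0],.074)[0]
    print('fin n',len(W),'centroid r',np.linalg.norm((m-C)[:2]),'ang C',deg((m-C)),'ang D',deg(m-D),'axis',deg(ax),'| orange r',np.linalg.norm((q-C)[:2]),deg(q-C),'D',deg(q-D),D, 'fin line offset at C (mm)',1e3*np.cross(ax,(C-m)[:2]))
E
python3 -W ignore -c "
from ang import *
ang('t3');ang('t0')"
```

```text
fin n 46 centroid r 0.03413927828814075 ang C -116.97851402393952 ang D -115.86403859968608 axis -115.45451163963138 | orange r 0.06416732402384359 -119.16139201999903 D -118.60562587079781 [0.59053003 0.06912136 0.074     ] fin line offset at C (mm) 0.9079587914866301
fin n 33 centroid r 0.030729643307810677 ang C 1.1561252592413975 ang D 1.8998968191391556 axis 1.5104573909778385 | orange r 0.06420170799243696 -119.16892957300273 D -118.69188892844298 [0.5906569  0.06917292 0.074     ] fin line offset at C (mm) 0.19003896461705128
```

Fin is at about -116.3° and the target at -118.8°, so roughly 2.5° remain. I'm going back along the same path to push that much further.

Emit:
{"api": "send_rows", "payload": {"travel": [[0,4,0],[0,8,0],[0,12,0],[0,16,0],[0,19,0]], "yaw": [0,0,0,-1,-2.7]}}

```text
t: 7.73
ee_pos: [0.6027, 0.0245, 0.1637]
eef_rot: [3.141, 0.003, -0.5]
contact_force: [0.8, -0.9, 0.2]
width: 0.0001
grasp_force: 0.0
```

Emit:
{"api": "send_rows", "payload": {"travel": [[0,0,-1],[0,0,-3],[0,0,-5],[0,0,-7],[0,0,-8]], "yaw": [0,0,0,0,0]}}

```text
t: 8.15
ee_pos: [0.6016, 0.0202, 0.0813]
eef_rot: [3.138, 0.004, -0.502]
contact_force: [-0.8, 0.7, -0.8]
width: -0.0004
grasp_force: 0.0
```

Emit:
{"api": "send_rows", "payload": {"travel": [[0,0,0],[-0.3,0.15,0],[-0.6,0.3,0],[-0.9,0.5,0],[-1.2,0.6,0]], "yaw": [0,0,0,0,0]}}

```text
t: 8.57
ee_pos: [0.5919, 0.0275, 0.0855]
eef_rot: [-3.14, -0.001, -0.502]
contact_force: [0.5, 0.4, 0.3]
width: 0.0001
grasp_force: 0.0
```

Emit:
{"api": "send_rows", "payload": {"travel": [[-0.12,0,0],[-0.24,0,0],[-0.36,0,0],[-0.48,0,0],[-0.48,0,0]], "yaw": [0,0,0,0,0]}}

```text
t: 8.98
ee_pos: [0.5878, 0.027, 0.0849]
eef_rot: [-3.14, -0.002, -0.503]
contact_force: [4.6, 0.2, 1.8]
width: -0.0003
grasp_force: 1.7
```

Emit:
{"api": "send_rows", "payload": {"travel": [[0.5,-0.2,0],[1,-0.4,0],[1.5,-0.6,2],[1.5,-0.6,5],[1.5,-0.6,8]], "yaw": [0,0,0,0,0]}}

```text
t: 9.4
ee_pos: [0.6005, 0.02, 0.1635]
eef_rot: [3.138, 0.004, -0.503]
contact_force: [-0.4, -0.6, 0.4]
width: -0.0001
grasp_force: 0.0
```

Emit:
{"api": "send_rows", "payload": {"travel": [[0,-3.5,0],[0,-7,0],[0,-11,0],[0,-15,0],[0,-19,0]], "yaw": [0,0,0,0,0]}}

```text
t: 9.82
ee_pos: [0.6007, -0.1711, 0.1638]
eef_rot: [3.141, 0.002, -0.503]
contact_force: [1.3, 0.8, 0.1]
width: 0.0
grasp_force: 0.0
```

```bash
python3 -W ignore - <<'E'
from ang import *
a,_=snap('top','t4');b,_=snap('side','s4');ang('t4')
a2,_=snap('top','t5');ang('t5')
A=cv2.resize(a[180:245,267:332],(390,390),interpolation=2);B=cv2.resize(b[221:281,242:307],(422,390),interpolation=2)
cv2.imwrite('pics/c4.png',np.hstack([A,B])[:,:-12,::-1])
E
```

```text
fin n 45 centroid r 0.033945974096090556 ang C -119.4720999397722 ang D -118.70238353900166 axis -118.77666712100954 | orange r 0.06416124432015942 -119.15478798773023 D -118.74811479179388 [0.59072678 0.06913736 0.074     ] fin line offset at C (mm) 0.41201228114122124
fin n 44 centroid r 0.03400333940897032 ang C -119.50155707884875 ang D -118.49184031129316 axis -118.5634888864941 | orange r 0.06416398006740937 -119.1621350697146 D -118.6287741685506 [0.59059085 0.06918109 0.074     ] fin line offset at C (mm) 0.5566906738945794
```

View pics/c4.png

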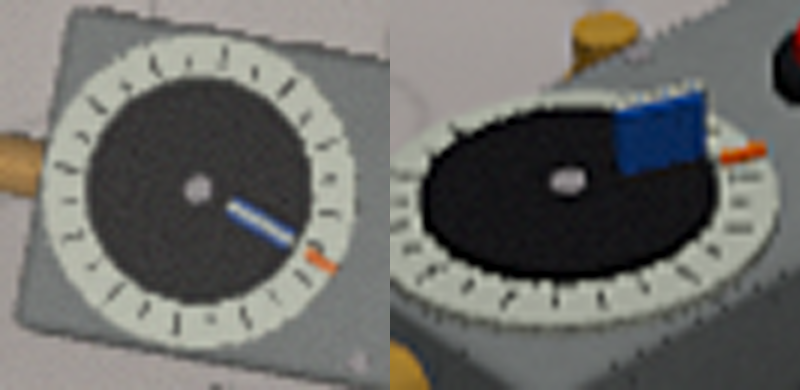

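The dial is aligned: fin about -118.7 to -119.4° against -118.7 to -119.2° for the orange line, measured from the same centres, and the crop shows them collinear. Now for the pilot button.

Emit:
{"api": "send_rows", "payload": {"travel": [[-0.7,3,0],[-1.5,6,0],[-2.2,9,0],[-2.7,11,0],[-2.9,11.5,0]], "yaw": [0,0,0,0,0]}}

```text
t: 10.38
ee_pos: [0.5715, -0.0479, 0.1637]
eef_rot: [-3.14, 0.004, -0.495]
contact_force: [0.5, 0.9, 0.0]
width: 0.0001
grasp_force: 0.0
```

Emit:
{"api": "send_rows", "payload": {"travel": [[0,0,-1],[0,0,-3],[0,0,-5],[0,0,-6.5],[0,0,-7]], "yaw": [0,0,0,0,0]}}

```text
t: 10.8
ee_pos: [0.5709, -0.0557, 0.091]
eef_rot: [3.138, 0.004, -0.504]
contact_force: [-0.3, -1.2, -0.5]
width: -0.0002
grasp_force: 0.0
```

Emit:
{"api": "send_rows", "payload": {"travel": [[0,0,0],[0,0,-0.3],[0,0,-0.6],[0,0,-0.9],[0,0,-0.9]], "yaw": [0,0,0,0,0]}}

```text
t: 11.22
ee_pos: [0.5729, -0.0542, 0.0853]
eef_rot: [-3.142, -0.0, -0.503]
contact_force: [-0.4, 0.1, 1.1]
width: 0.0003
grasp_force: 0.0
```

Emit:
{"api": "send_rows", "payload": {"travel": [[0,0,-0.15],[0,0,-0.3],[0,0,-0.3],[0,0,-0.3]], "yaw": [0,0,0,0]}}

```text
t: 11.55
ee_pos: [0.5728, -0.054, 0.0824]
eef_rot: [-3.142, -0.0, -0.502]
contact_force: [-0.3, -0.5, -0.6]
width: 0.0004
grasp_force: 0.0
```

Emit:
{"api": "send_rows", "payload": {"travel": [[-0.1,-0.2,0],[-0.1,-0.2,-0.15],[-0.1,-0.2,-0.3],[-0.1,-0.2,-0.3]], "yaw": [0,0,0,0]}}

```text
t: 11.88
ee_pos: [0.5719, -0.0564, 0.0793]
eef_rot: [3.141, -0.0, -0.503]
contact_force: [-1.0, 0.1, 3.3]
width: 0.0002
grasp_force: 1.5
```

Emit:
{"api": "send_rows", "payload": {"travel": [[0,0,-0.1],[0,0,-0.2],[0,0,-0.2],[0,0,-0.2]], "yaw": [0,0,0,0]}}

```text
t: 12.22
ee_pos: [0.5719, -0.0564, 0.0774]
eef_rot: [3.141, -0.0, -0.503]
contact_force: [-1.1, -0.9, 4.4]
width: -0.0002
grasp_force: 2.0
```

Emit:
{"api": "send_rows", "payload": {"travel": [[0,0,-0.1],[0,0,-0.2],[0,0,-0.2],[0,0,-0.2]], "yaw": [0,0,0,0]}}

```text
t: 12.55
ee_pos: [0.572, -0.0564, 0.076]
eef_rot: [3.141, -0.0, -0.503]
contact_force: [-2.6, -1.0, 10.1]
width: -0.0004
grasp_force: 4.9
```

Emit:
{"api": "send_rows", "payload": {"travel": [[0,0,-0.1],[0,0,-0.1],[0,0,-0.1],[0,0,-0.1]], "yaw": [0,0,0,0]}}

```text
t: 12.88
ee_pos: [0.572, -0.0563, 0.0759]
eef_rot: [3.141, -0.0, -0.503]
contact_force: [-6.1, -1.4, 16.7]
width: 0.0003
grasp_force: 8.3
```

```bash
python3 -W ignore - <<'E'
from h import *
d=np.load('pics/t0_d.npy');p=eyes.camera_params('top')
def Z(u,v):
    q=np.linalg.inv(p['K'])@[u,v,1]*d[v,u];return round(float((p['pose']@np.r_[q,1])[2]),4)
print('btn',[Z(u,219) for u in range(336,357)])
print([Z(346,v) for v in range(209,230)])
b,_=snap('side','s6')
o=env.get_obs();print(o['ee_pos'],o['contact_force'],o['t'])
A=cv2.resize(b[200:275,242:342],(800,600),interpolation=2)
cv2.imwrite('pics/c6.png',A[:,:,::-1])
E
```

```text
btn [0.0615, 0.076, 0.0681, 0.0797, 0.0831, 0.0805, 0.0818, 0.0851, 0.0795, 0.0873, 0.083, 0.0787, 0.0789, 0.0828, 0.0828, 0.0747, 0.0724, 0.0755, 0.0661, 0.0502, 0.0623]
[0.0577, 0.0619, 0.0739, 0.072, 0.0699, 0.0774, 0.0814, 0.0816, 0.0792, 0.0836, 0.083, 0.0785, 0.0776, 0.0786, 0.0822, 0.0871, 0.0749, 0.0746, 0.0714, 0.0619, 0.0613]
[ 0.57199564 -0.0563806   0.07591126] [-4.41980628 -1.99347815 16.66491973] 12.9333
```

View pics/c6.png

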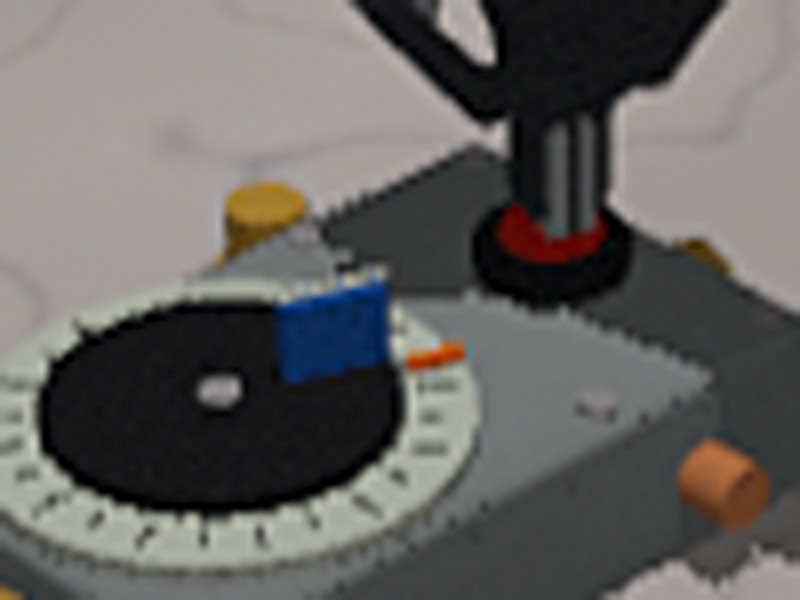

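The picture shows the fingertip on the red button at crop (560,230). The button is almost flush with its housing, and the tip is clear of the ring. The tip has hit a hard stop at 76 mm, about 6 mm below the released height, with about 17 N on the button. The dial is still aligned.

```bash
python3 -c "
from h import *
print(finish_job())"
```

```text
the job is handed in; nothing more can be done
None
```

The dial's index line is on the orange target line to within about half a degree by the camera, and the job was handed in at about 13 s with the pilot button held fully down at about 17 N; the loose fittings and tools were not touched.

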